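Unlatch and open the scraper rack's shutter

ROBOT

A 6-joint arm with a two-finger parallel gripper is mounted at the origin on the work surface. World frame = base frame: x ahead of the robot, y to its left, z up, the work surface at z = 0. Lengths are in mm, angles in rad, forces in N, time in s.
With the tool pointing down it reaches from about 400 to 925 mm from the base axis. Payload 12.5 kg.
Tool frame: the origin (TCP) lies on the centre line of the jaws, within the pads' length; the fingertips stand 14 mm ahead of it and the grasp point (between the pads) lies 5 mm behind it; z points along the fingers, x is the direction in which the jaws open and shut, and the axes are right-handed (so a half turn about z gives the same grasp; the last joint's range is limited). The gripper opens to 95 mm and grips with 3 to 60 N. Pads are 20 mm wide; open, the fingers measure 119 mm over their backs; the gripper's body (75 mm by 180 mm) begins 59 mm behind the grasp point.
Start: joints at [1.175, 0.491, 1.559, -0, 1.092, -0.106], TCP at [178.583, 598.96, 228.661] pointing down, gripper open.
Joint ranges: [-3.1, 3.1], [-0.84, 2.19], [0.05, 2.79], [-1.13, 4.28], [0.06, 2.93], [-2.69, 2.69]. Speed limits (rad/s): [2.22, 2.22, 2.79, 3.14, 3.14, 3.14].

INTERFACE

Orientations are given as [roll, pitch, yaw] about the fixed x, y, z axes, in that order (R = Rz(yaw) Ry(pitch) Rx(roll)).
In Python, from cell import state, read_camera, job_done gives the robot as it stands.
- The arm moves only by the shell command python3 -m handwheel 'ROWS'. ROWS is JSON, a list of rows, each an object of numbers: "hand": the finger opening in m, from 0 to 0.0951; "x", "y", "z": the shift along the world's x, y, z in m; "spin": the turn about the world's z in units of 5 degrees (1.0 is 5 degrees). In form: [{"hand": .., "x": .., "y": .., "z": .., "spin": ..}, ...]. A call has 1 to 20 rows; each row is the pose to reach, as a shift and turn from the pose commanded when the call began; what a row does not reach only later rows make up. A row lasts 1/12 s, in which the tool goes at most 41.7 mm and 7.16 degrees, less where a joint would pass 70% of its speed; a pose out of reach is approached as far as the arm can. A call with a gripper value outside its range is refused whole. The fingers move at their own pace and stop on an object; the grip force is fixed at half the most. Time passes only in rows, so rows that repeat a pose let the fingers close. It gives the time, the measured TCP pose, the force and the opening at its end, in the units of the state.
- state(): the state, without advancing time (a new reading comes with each control period).
- read_camera(name): name is "scene" or "top"; returns a dict with "img" (384x512x3 uint8, red, green, blue), "fx", "fy", "cx", "cy" (pixels), "T" (4x4, takes a point from camera to world coordinates). Camera axes: x right, y down, z forward; pixel columns grow to the right and rows downward; lengths in mm; the calibration is good to about 2 mm. A picture is of the moment at which its call begins. There is no depth.
- job_done(): hands the job in, once; it reports no verdict.
The state is a dict: "t": time; "joints": joint angles; "qvel": joint speeds; "tau": joint torques, N m; "eef_pos": TCP position; "tcp_rot": TCP orientation; "ft_force": force on the tool from outside, world axes, zero at the start; "moment": the same for the moment, N m; "opening": opening from 0.0 (shut) to 1.0 (fully open).
Only numpy, scipy, OpenCV 4.12 (cv2) and the standard library are available. Lean on these libraries where they do the work, as an engineer would, in place of code of your own. Each camera call takes 0.05 s, during which the arm holds its last target. There are 200 camera calls.

TASK

Open the scraper rack: slide its red catch all the way out, away from the shutter, and after that slide the grey shutter by its black grip all the way open, so that the scrapers in the slots are uncovered. Let go of it at the end, and leave the nylon brush and the steel tin where they stand.

Things in the scene. Friction and masses are not known exactly. Their poses are not given: they have to be found in the camera images.
- catch_knob (a point): Centre to grip on the catch's red post (18 x 16 mm in x, y; from 66 to 106 mm above the counter; this point at 90 mm). Axes are the rack's: x, y level, z up. The catch slides along its -x, outwards, 45 mm to a firm stop, frees the shutter after 27 mm, starts within 5 mm of its inner end; 2 N moves it, it stays put. Its flat tongue blocks the shutter's +y edge. The rack is fixed.
- shutter_grip (a point): Centre to grip on the shutter's black bar handle (60 x 14 mm in x, y; from 66 to 106 mm above the counter; this point at 90 mm). Axes as catch_knob. It stands on a grey plate 158 x 160 mm, top at 66 mm, over the plywood rack (170 x 300 x 60 mm). With the catch out it slides along +y 120 mm to a firm stop; starts within 5 mm of closed; 3 N moves it, it stays put.
- brush: Bystander: black nylon brush, loose, 120 x 50 mm, 40 mm high, lying bristles down on the countertop beside the rack. Origin at the centre of its underside, long side along its x.
- tin: Bystander: round stainless tin with a twist cap, loose, 60 mm across, 56 mm high, standing on the countertop beside the rack. Origin at the centre of its underside.

How it is judged:
By the outcome, as a careful person would: the job done as asked, in the order asked, and still so for the second after the job is handed in, with the robot touching nothing.
It also fails if it takes over 42 s, if anything falls off the work surface, if the arm or the gripper's body presses on something with over 40 N, if the wrist force passes 120 N, or if a joint passes its speed limit or range.

## Working session

There is one attempt and no reset: what is moved stays moved. The work goes in short steps, Python scripts to look and compute and a shell command to move; the robot and the scene stay as the last step left them, time stands still between calls to the robot, and variables do not carry over. Pictures are saved under pics/ and viewed, about 8 in all and at most 12, crops included, and the job is handed in when it is done.

```bash
mkdir -p pics; python3 - <<'E'
from cell import state, read_camera
import cv2,numpy as np
for n in("top","scene"):
    c=read_camera(n); cv2.imwrite(f"pics/{n}0.png",c["img"][:,:,::-1]); np.savez(f"{n}0.npz",**c)
    print(n,c["fx"],c["fy"],c["cx"],c["cy"],np.round(c["T"],3).tolist())
print(state())
E
```

```text
top 370.47016514251203 370.47016514251203 265.0686459652898 195.10181028369314 [[0.018, -0.997, 0.069, 529.267], [-1.0, -0.018, -0.001, 42.88], [0.002, -0.069, -0.998, 1023.852], [0.0, 0.0, 0.0, 1.0]]
scene 356.362565050854 356.362565050854 249.11404892322236 194.98315604222532 [[0.885, 0.331, -0.327, 872.283], [0.466, -0.628, 0.624, -482.453], [0.001, -0.705, -0.71, 687.31], [0.0, 0.0, 0.0, 1.0]]
{'t': 0.1, 'joints': array([ 1.17538147e+00,  4.91508412e-01,  1.55938544e+00,  1.70460801e-05,
        1.09169040e+00, -1.05634141e-01]), 'qvel': array([-0.00098292, -0.00261859, -0.00141579,  0.00035869, -0.00152762,
       -0.00073966]), 'tau': array([ 2.25418211e-03, -6.13623691e+01, -2.58606899e+01,  6.93333428e-02,
        4.69806301e-02, -6.83991470e-05]), 'eef_pos': array([178.50768815, 598.76095146, 228.11555784]), 'tcp_rot': array([-3.14147307e+00,  9.84474751e-04,  1.28100780e+00]), 'ft_force': array([ 0.26561806,  0.79221501, -0.45279802]), 'moment': array([-0.03092908, -0.02828666,  0.01585144]), 'opening': 0.9975345817649295}
```

View pics/top0.png

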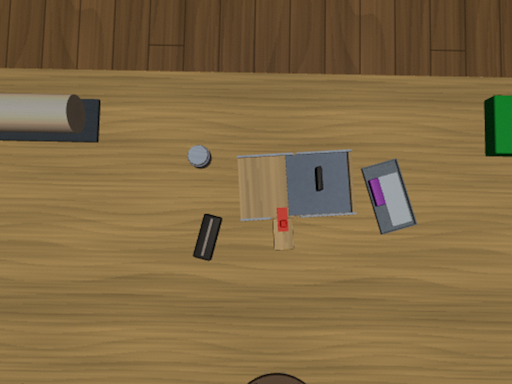

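View pics/scene0.png

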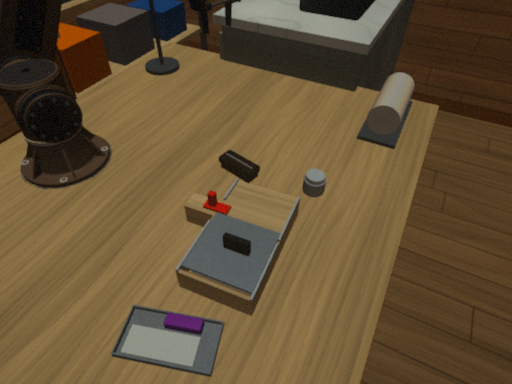

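The top view shows the catch at about (283,220), the shutter with its grip at (319,178), the brush at (207,237) and the tin at (199,156). The rack is almost aligned with the world axes. Next I'll measure from enlarged crops and masks.

```bash
cat > h.py <<'E'
import numpy as np,cv2
def ray(c,u,v):
    T=c["T"]; d=T[:3,:3]@np.array([(u-c["cx"])/c["fx"],(v-c["cy"])/c["fy"],1]); return T[:3,3],d/np.linalg.norm(d)
def onz(c,u,v,z):
    o,d=ray(c,u,v); return (o+d*(z-o[2])/d[2])[:2].round(1)
def blob(m):
    n,l,s,ce=cv2.connectedComponentsWithStats(m.astype(np.uint8)); i=1+np.argmax(s[1:,4]); return l==i,s[i],ce[i]
E
python3 - <<'E'
from h import *
t=dict(np.load("top0.npz")); s=dict(np.load("scene0.npz"))
a=cv2.resize(t["img"][140:260,225:365],None,fx=5,fy=5,interpolation=cv2.INTER_CUBIC)
b=cv2.resize(s["img"][170:270,170:310],None,fx=5,fy=5,interpolation=cv2.INTER_CUBIC)
cv2.imwrite("pics/a1.png",a[:,:,::-1]);cv2.imwrite("pics/b1.png",b[:,:,::-1])
im=t["img"].astype(int); 
# plate
m=(abs(im-im[190,300]).sum(2)<30); m[:,:284]=0; m[:,356:]=0
m=cv2.morphologyEx(m.astype(np.uint8),cv2.MORPH_CLOSE,np.ones((9,9)))
m,st,ce=blob(m); r=cv2.minAreaRect(np.argwhere(m)[:,::-1].astype(np.float32)); print("plate",st,r)
for p in cv2.boxPoints(r): print(p,onz(t,*p,66))
for nm,c,box in(("top",t,(165,195,310,330)),("scene",s,(228,260,218,256))):
    g=c["img"].astype(int); k=np.zeros(g.shape[:2],bool); y0,y1,x0,x1=box
    k[y0:y1,x0:x1]=(g.sum(2)<110)[y0:y1,x0:x1]; k,st,ce=blob(k)
    print("grip",nm,st,ce,cv2.minAreaRect(np.argwhere(k)[:,::-1].astype(np.float32)),onz(c,*ce,106),onz(c,*ce,86))
    q=(g[:,:,0]>110)&(g[:,:,1]<60)&(g[:,:,2]<60); q,st,ce=blob(q); print("red",nm,st,ce)
    print(cv2.minAreaRect(np.argwhere(q)[:,::-1].astype(np.float32)))
E
```

```text
plate [ 286  151   66   64 3601] ((318.18231201171875, 183.0547637939453), (61.17601776123047, 62.84049606323242), 87.0643310546875)
[285.23672 154.11607] [704.1  -8.6]
[347.99478 150.89772] [ 715.6 -172.6]
[351.1279  211.99345] [ 556.1 -181.1]
[288.36984 215.2118 ] [544.9 -19. ]
grip top [315 167   8  24  80] [317.425 179.025] ((318.1040344238281, 178.45684814453125), (23.155288696289062, 6.412234783172607), 85.91438293457031) [635.6 -87.5] [637.9 -90.4]
red top [278 219   9   9  69] [282.60869565 223.10144928]
((282.0, 223.0), (8.0, 8.0), 90.0)
grip scene [223 233  27  23 386] [236.31865285 243.79792746] ((236.11087036132812, 243.78961181640625), (29.933937072753906, 13.924325942993164), 19.653823852539062) [ 646.1 -106.5] [638.3 -93.6]
red scene [203 200  28  14 166] [218.23493976 207.11445783]
((216.65000915527344, 206.05001831054688), (25.930675506591797, 8.538147926330566), 18.434947967529297)
```

View pics/a1.png

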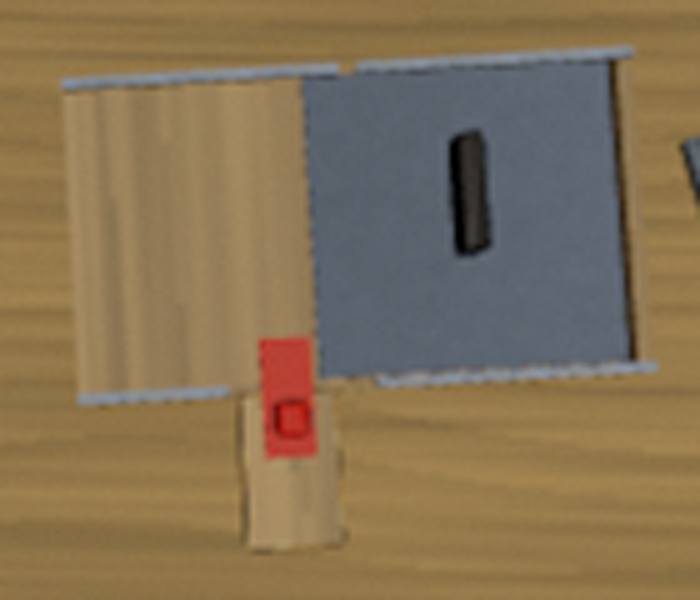

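View pics/b1.png

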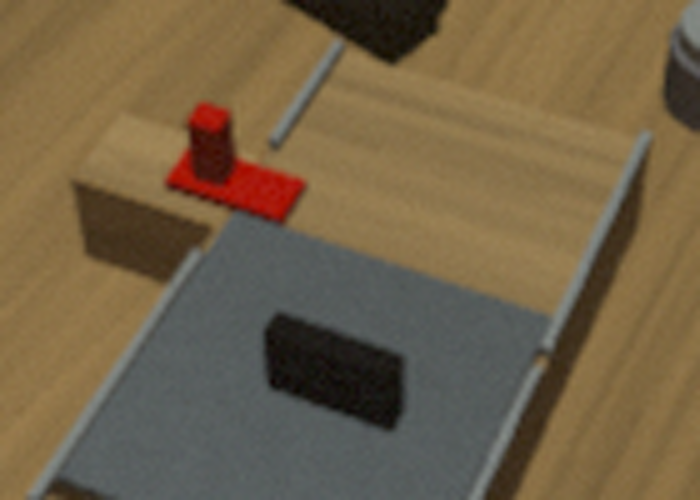

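The crops show the red post's top at about (283.2,223.4) in the top view and (211.6,192) in the scene view. The grip's top face is at about (319,178) in the top view. The rack is yawed by about 4°.

```bash
python3 - <<'E'
from h import *
t=dict(np.load("top0.npz")); s=dict(np.load("scene0.npz"))
f=lambda o,x,y:(o[0]+(x+.5)/5-.5,o[1]+(y+.5)/5-.5)
T=lambda x,y:f((225,140),x,y); S=lambda x,y:f((170,170),x,y)
print("knob top",onz(t,*T(293,419),106),"scene",onz(s,*S(210,113),106))
print("grip top",onz(t,*T(473,191),106),"scene",onz(s,*S(339,337),106))
print("grip base scene front L,R",onz(s,*S(270,385),66),onz(s,*S(395,430),66))
for p in((62,85),(632,52),(80,402),(657,368)): print("rail",onz(t,*T(*p),68))
print("tongue",[onz(t,*T(*p),66) for p in((262,340),(310,340),(267,457),(316,457))])
E
python3 -c "from cell import state;print(state()['eef_pos'])"
```

```text
knob top [523.8  -3.9] scene [523.1  -3.7]
grip top [638.8 -91.9] scene [639.6 -90.3]
grip base scene front L,R [610.  -99.9] [668.3 -95.5]
rail [694.9 117. ]
rail [ 717.8 -180. ]
rail [530.4 104. ]
rail [ 553.2 -193.2]
tongue [array([564. ,  10.7]), array([564.5, -14.1]), array([503.8,   7.2]), array([504.3, -18. ])]
[178.50768815 598.76095146 228.11555784]
```

Both views agree to about 1.5 mm: knob (523.5,-3.8), grip (639,-91), yaw about 4.3°. I'll move over the knob with the jaws across the rack's y, which is a spin of +21°.

```bash
python3 -m handwheel '[{"hand":0.06,"x":0.035,"y":-0.06,"z":0,"spin":0.5},{"hand":0.06,"x":0.055,"y":-0.095,"z":0,"spin":1},{"hand":0.06,"x":0.075,"y":-0.13,"z":0,"spin":1.5},{"hand":0.06,"x":0.095,"y":-0.165,"z":0,"spin":2},{"hand":0.06,"x":0.115,"y":-0.2,"z":0,"spin":2.5},{"hand":0.06,"x":0.135,"y":-0.235,"z":0,"spin":3},{"hand":0.06,"x":0.155,"y":-0.27,"z":0,"spin":3.5},{"hand":0.06,"x":0.175,"y":-0.305,"z":0,"spin":4.2},{"hand":0.06,"x":0.195,"y":-0.34,"z":0,"spin":4.2},{"hand":0.06,"x":0.215,"y":-0.375,"z":0,"spin":4.2},{"hand":0.06,"x":0.235,"y":-0.41,"z":0,"spin":4.2},{"hand":0.06,"x":0.255,"y":-0.445,"z":0,"spin":4.2},{"hand":0.06,"x":0.275,"y":-0.48,"z":0,"spin":4.2},{"hand":0.06,"x":0.295,"y":-0.515,"z":0,"spin":4.2},{"hand":0.06,"x":0.315,"y":-0.55,"z":0,"spin":4.2},{"hand":0.06,"x":0.33,"y":-0.58,"z":0,"spin":4.2},{"hand":0.06,"x":0.345,"y":-0.603,"z":0,"spin":4.2},{"hand":0.06,"x":0.345,"y":-0.603,"z":0,"spin":4.2},{"hand":0.06,"x":0.345,"y":-0.603,"z":0,"spin":4.2},{"hand":0.06,"x":0.345,"y":-0.603,"z":0,"spin":4.2}]'
```

```text
t: 1.77
eef_pos: [523.1, -3.8, 228.3]
tcp_rot: [-3.141, -0.0, 1.647]
ft_force: [-0.4, 0.1, 0.3]
opening: 0.628
```

```bash
python3 -m handwheel '[{"hand":0.06,"x":0,"y":0,"z":-0.03,"spin":0},{"hand":0.06,"x":0,"y":0,"z":-0.06,"spin":0},{"hand":0.06,"x":0,"y":0,"z":-0.085,"spin":0},{"hand":0.06,"x":0,"y":0,"z":-0.105,"spin":0},{"hand":0.06,"x":0,"y":0,"z":-0.12,"spin":0},{"hand":0.06,"x":0,"y":0,"z":-0.132,"spin":0},{"hand":0.06,"x":0,"y":0,"z":-0.141,"spin":0},{"hand":0.06,"x":0,"y":0,"z":-0.141,"spin":0},{"hand":0.04,"x":0,"y":0,"z":-0.141,"spin":0},{"hand":0.025,"x":0,"y":0,"z":-0.141,"spin":0},{"hand":0.02,"x":0,"y":0,"z":-0.141,"spin":0},{"hand":0.01,"x":0,"y":0,"z":-0.141,"spin":0},{"hand":0.01,"x":0,"y":0,"z":-0.141,"spin":0},{"hand":0.01,"x":0,"y":0,"z":-0.141,"spin":0},{"hand":0.01,"x":0,"y":0,"z":-0.141,"spin":0},{"hand":0.01,"x":0,"y":0,"z":-0.141,"spin":0}]'
```

```text
t: 3.1
eef_pos: [524.0, -5.3, 87.9]
tcp_rot: [3.141, 0.002, 1.648]
ft_force: [0.3, -9.2, 0.5]
opening: 0.164
```

```bash
python3 -m handwheel '[{"hand":0.01,"x":-0.003,"y":-0.0015,"z":0,"spin":0},{"hand":0.01,"x":-0.007,"y":-0.002,"z":0,"spin":0},{"hand":0.01,"x":-0.012,"y":-0.0025,"z":0,"spin":0},{"hand":0.01,"x":-0.017,"y":-0.003,"z":0,"spin":0},{"hand":0.01,"x":-0.022,"y":-0.003,"z":0,"spin":0},{"hand":0.01,"x":-0.027,"y":-0.0035,"z":0,"spin":0},{"hand":0.01,"x":-0.031,"y":-0.004,"z":0,"spin":0},{"hand":0.01,"x":-0.035,"y":-0.004,"z":0,"spin":0},{"hand":0.01,"x":-0.038,"y":-0.0045,"z":0,"spin":0},{"hand":0.01,"x":-0.04,"y":-0.0045,"z":0,"spin":0},{"hand":0.01,"x":-0.04,"y":-0.0045,"z":0,"spin":0}]'
```

```text
t: 4.02
eef_pos: [483.0, -8.6, 87.8]
tcp_rot: [-3.141, -0.0, 1.648]
ft_force: [1.2, 0.5, 7.6]
opening: 0.166
```

```bash
python3 -m handwheel '[{"hand":0.01,"x":-0.001,"y":0,"z":0,"spin":0},{"hand":0.01,"x":-0.002,"y":0,"z":0,"spin":0},{"hand":0.01,"x":-0.003,"y":0,"z":0,"spin":0},{"hand":0.01,"x":-0.004,"y":0,"z":0,"spin":0},{"hand":0.01,"x":-0.005,"y":-0.0005,"z":0,"spin":0},{"hand":0.01,"x":-0.006,"y":-0.0005,"z":0,"spin":0},{"hand":0.01,"x":-0.006,"y":-0.0005,"z":0,"spin":0},{"hand":0.01,"x":-0.006,"y":-0.0005,"z":0,"spin":0}]'
```

```text
t: 4.68
eef_pos: [481.8, -8.8, 88.0]
tcp_rot: [3.132, 0.001, 1.647]
ft_force: [22.3, 11.8, -10.8]
opening: 0.163
```

The catch is against its stop: it travelled about 42 mm and the force rose to 22 N. I'll release, lift and check.

```bash
python3 -m handwheel '[{"hand":0.05,"x":0,"y":0,"z":0,"spin":0},{"hand":0.06,"x":0,"y":0,"z":0,"spin":0},{"hand":0.06,"x":0,"y":0,"z":0,"spin":0},{"hand":0.06,"x":0,"y":0,"z":0.02,"spin":0},{"hand":0.06,"x":0,"y":0,"z":0.05,"spin":0},{"hand":0.06,"x":0,"y":0,"z":0.08,"spin":0},{"hand":0.06,"x":0.035,"y":-0.018,"z":0.08,"spin":0},{"hand":0.06,"x":0.07,"y":-0.036,"z":0.08,"spin":0},{"hand":0.06,"x":0.105,"y":-0.054,"z":0.08,"spin":0},{"hand":0.06,"x":0.135,"y":-0.07,"z":0.08,"spin":0},{"hand":0.06,"x":0.161,"y":-0.082,"z":0.08,"spin":0},{"hand":0.06,"x":0.161,"y":-0.082,"z":0.08,"spin":0},{"hand":0.06,"x":0.161,"y":-0.082,"z":0.08,"spin":0}]'; python3 - <<'E'
from cell import read_camera
import cv2,numpy as np
a=read_camera("top")["img"][140:260,190:365]; b=read_camera("scene")["img"][130:290,150:330]
cv2.imwrite("pics/c2.png",np.hstack([cv2.resize(a,(525,360)),cv2.resize(b,(270,360)) if 0 else cv2.resize(b,(270,240),interpolation=3)if 0 else cv2.copyMakeBorder(cv2.resize(b,(270,240)),0,120,0,0,0)])[:,:,::-1])
E
```

```text
t: 5.77
eef_pos: [638.3, -91.6, 166.5]
tcp_rot: [-3.139, -0.001, 1.647]
ft_force: [0.6, -0.5, 0.2]
opening: 0.631
```

View pics/c2.png

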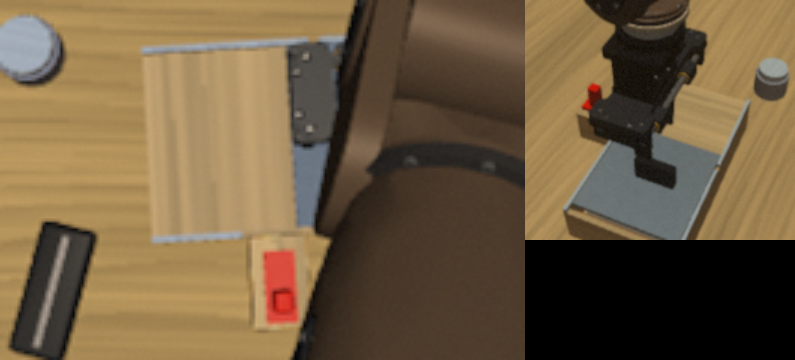

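The catch is fully out: the tongue in the crop spans about (281,250)–(283,322), clear of the shutter. The gripper stands over the grip. I'll descend and close.

```bash
python3 -m handwheel '[{"hand":0.06,"x":0,"y":0,"z":-0.02,"spin":0},{"hand":0.06,"x":0,"y":0,"z":-0.04,"spin":0},{"hand":0.06,"x":0,"y":0,"z":-0.055,"spin":0},{"hand":0.06,"x":0,"y":0,"z":-0.067,"spin":0},{"hand":0.06,"x":0,"y":0,"z":-0.075,"spin":0},{"hand":0.06,"x":0,"y":0,"z":-0.08,"spin":0},{"hand":0.06,"x":0,"y":0,"z":-0.08,"spin":0},{"hand":0.04,"x":0,"y":0,"z":-0.08,"spin":0},{"hand":0.025,"x":0,"y":0,"z":-0.08,"spin":0},{"hand":0.018,"x":0,"y":0,"z":-0.08,"spin":0},{"hand":0.01,"x":0,"y":0,"z":-0.08,"spin":0},{"hand":0.01,"x":0,"y":0,"z":-0.08,"spin":0},{"hand":0.01,"x":0,"y":0,"z":-0.08,"spin":0},{"hand":0.01,"x":0,"y":0,"z":-0.08,"spin":0},{"hand":0.01,"x":0,"y":0,"z":-0.08,"spin":0}]'
```

```text
t: 7.12
eef_pos: [638.6, -91.3, 87.8]
tcp_rot: [3.141, 0.0, 1.648]
ft_force: [-0.4, -1.8, 1.2]
opening: 0.145
```

```bash
python3 -m handwheel '[{"hand":0.01,"x":0,"y":0.003,"z":0,"spin":0},{"hand":0.01,"x":-0.0005,"y":0.008,"z":0,"spin":0},{"hand":0.01,"x":-0.001,"y":0.015,"z":0,"spin":0},{"hand":0.01,"x":-0.0015,"y":0.022,"z":0,"spin":0},{"hand":0.01,"x":-0.002,"y":0.03,"z":0,"spin":0},{"hand":0.01,"x":-0.003,"y":0.038,"z":0,"spin":0},{"hand":0.01,"x":-0.0035,"y":0.046,"z":0,"spin":0},{"hand":0.01,"x":-0.004,"y":0.054,"z":0,"spin":0},{"hand":0.01,"x":-0.0045,"y":0.062,"z":0,"spin":0},{"hand":0.01,"x":-0.005,"y":0.07,"z":0,"spin":0},{"hand":0.01,"x":-0.006,"y":0.078,"z":0,"spin":0},{"hand":0.01,"x":-0.0065,"y":0.086,"z":0,"spin":0},{"hand":0.01,"x":-0.007,"y":0.094,"z":0,"spin":0},{"hand":0.01,"x":-0.0075,"y":0.1,"z":0,"spin":0},{"hand":0.01,"x":-0.008,"y":0.105,"z":0,"spin":0},{"hand":0.01,"x":-0.008,"y":0.109,"z":0,"spin":0},{"hand":0.01,"x":-0.0085,"y":0.112,"z":0,"spin":0},{"hand":0.01,"x":-0.0085,"y":0.112,"z":0,"spin":0}]'
```

```text
t: 8.62
eef_pos: [630.1, 21.2, 87.8]
tcp_rot: [3.141, 0.001, 1.648]
ft_force: [-2.2, -5.0, 4.8]
opening: 0.146
```

```bash
python3 -m handwheel '[{"hand":0.01,"x":0,"y":0.0015,"z":0,"spin":0},{"hand":0.01,"x":0,"y":0.003,"z":0,"spin":0},{"hand":0.01,"x":0,"y":0.0045,"z":0,"spin":0},{"hand":0.01,"x":-0.0005,"y":0.006,"z":0,"spin":0},{"hand":0.01,"x":-0.0005,"y":0.007,"z":0,"spin":0},{"hand":0.01,"x":-0.0005,"y":0.008,"z":0,"spin":0},{"hand":0.01,"x":-0.0005,"y":0.009,"z":0,"spin":0},{"hand":0.01,"x":-0.0005,"y":0.009,"z":0,"spin":0}]'
```

```text
t: 9.28
eef_pos: [630.1, 22.1, 87.7]
tcp_rot: [-3.141, 0.01, 1.648]
ft_force: [-3.4, -60.0, 3.6]
opening: 0.154
```

A firm stop at y≈22 (60 N): about 114 mm of travel. I'll relax, release, lift and move clear so I can check.

```bash
python3 -m handwheel '[{"hand":0.01,"x":0,"y":-0.004,"z":0,"spin":0},{"hand":0.01,"x":0,"y":-0.006,"z":0,"spin":0},{"hand":0.04,"x":0,"y":-0.006,"z":0,"spin":0},{"hand":0.06,"x":0,"y":-0.006,"z":0,"spin":0},{"hand":0.06,"x":0,"y":-0.006,"z":0,"spin":0},{"hand":0.06,"x":0,"y":-0.006,"z":0,"spin":0},{"hand":0.06,"x":0,"y":-0.006,"z":0.02,"spin":0},{"hand":0.06,"x":0,"y":-0.006,"z":0.05,"spin":0},{"hand":0.06,"x":0,"y":-0.006,"z":0.08,"spin":0},{"hand":0.06,"x":0,"y":-0.006,"z":0.11,"spin":0},{"hand":0.06,"x":-0.01,"y":0.03,"z":0.13,"spin":0},{"hand":0.06,"x":-0.02,"y":0.065,"z":0.14,"spin":0},{"hand":0.06,"x":-0.03,"y":0.1,"z":0.14,"spin":0},{"hand":0.06,"x":-0.04,"y":0.135,"z":0.14,"spin":0},{"hand":0.06,"x":-0.05,"y":0.17,"z":0.14,"spin":0},{"hand":0.06,"x":-0.06,"y":0.205,"z":0.14,"spin":0},{"hand":0.06,"x":-0.07,"y":0.24,"z":0.14,"spin":0},{"hand":0.06,"x":-0.08,"y":0.275,"z":0.14,"spin":0},{"hand":0.06,"x":-0.09,"y":0.31,"z":0.14,"spin":0},{"hand":0.06,"x":-0.1,"y":0.345,"z":0.14,"spin":0}]'
python3 -m handwheel '[{"x":-0.02,"y":0.035,"z":0,"hand":0.06,"spin":0},{"x":-0.04,"y":0.07,"z":0,"hand":0.06,"spin":0},{"x":-0.06,"y":0.105,"z":0,"hand":0.06,"spin":0},{"x":-0.08,"y":0.14,"z":0,"hand":0.06,"spin":0},{"x":-0.1,"y":0.175,"z":0,"hand":0.06,"spin":0},{"x":-0.1,"y":0.175,"z":0,"hand":0.06,"spin":0},{"x":-0.1,"y":0.175,"z":0,"hand":0.06,"spin":0}]'
python3 - <<'E'
from h import *
from cell import read_camera
t=read_camera("top");s=read_camera("scene"); np.savez("top3.npz",**t);np.savez("scene3.npz",**s)
a=cv2.resize(t["img"][140:260,190:365],None,fx=4,fy=4,interpolation=cv2.INTER_CUBIC)
cv2.imwrite("pics/d3.png",a[:,:,::-1])
b=cv2.resize(s["img"][120:300,150:340],None,fx=3,fy=3,interpolation=cv2.INTER_CUBIC)
cv2.imwrite("pics/e3.png",b[:,:,::-1])
E
```

```text
t: 10.95
eef_pos: [528.3, 377.2, 227.5]
tcp_rot: [-3.141, -0.0, 1.648]
ft_force: [0.7, -0.3, 0.2]
opening: 0.631
t: 11.53
eef_pos: [427.5, 551.9, 227.0]
tcp_rot: [-3.141, 0.0, 1.652]
ft_force: [0.6, -1.1, -0.9]
opening: 0.631
```

View pics/d3.png

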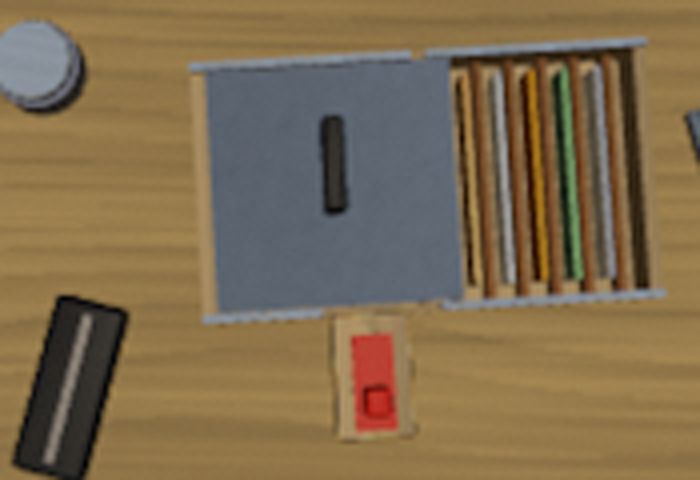

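View pics/e3.png

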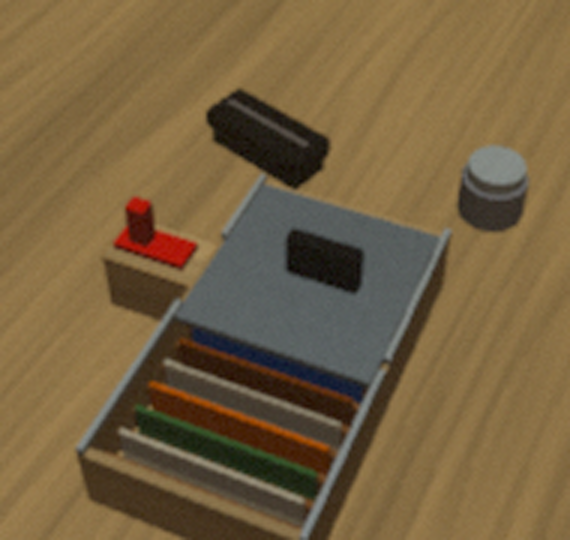

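The top view shows the shutter's +y edge (about x 206–218 in the crop) about 8–9 mm from the rack end, and all the slots uncovered. The catch is still out at (376,401) in the crop. The brush (px 207,237) and the tin (px 200,156) are where they started. The arm is clear.

```bash
python3 -c "
from cell import *
job_done(); print(state()['t'])"
```

```text
the job is handed in; nothing more can be done
the job is handed in; nothing more can be done
```

The scraper rack is open and I've handed the job in, after about 12 s of robot time. I slid the red catch out first, then slid the shutter open by its grip, let go and moved the arm clear.

- **Catch:** it moved about 42 mm to a firm stop, with 22 N at the end. The last picture shows it still out, clear of the shutter.
- **Shutter:** it moved about 114 mm to a firm stop, with about 60 N measured at the wrist. It now sits about 8–9 mm from the rack's end, and all the scraper slots are uncovered.
- **Brush and tin:** both are at the same pixel positions as at the start, to within about a pixel.

**Disagreement:** the shutter's travel came out about 1 mm under the 115–120 mm expected. I put this down to measurement error, because the stop was firm and the end gap fits a fully open shutter. The state could not be read once the job was handed in, so I have no check after that point.

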